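# Drive the crept dowel home and hold the ring mould shut

### The job

The large steel dowel in the bolted-down bottom half of the ring mould has crept up: take the rawhide mallet by its handle and drive the dowel fully home, with the mallet and nothing else, then lay the mallet back down on the bench clear of the mould. Pick up the loose top half, set it on the two dowels with the red marks together and press it down against the sprung ejectors until the faces meet all over. Finish while still holding the mould pressed shut, with the other things on the bench left where they are.

Things in the scene. Friction and masses are not known exactly. Their poses are not given: they have to be found in the camera images.
- mallet: Rawhide mallet, tan, 228 mm long, 0.2 kg. Stands on one round face of its head, the level handle's free end across a tape roll. Body x: from handle to head; body y: up as it stands. Head: cylinder 55 mm across, 70 mm between flat faces, centre (87, 0, 27) mm, axis along y. Handle: round bar, 21 mm thick, from the head to (-113, 0, 9) mm. Origin beside the handle, 35 mm over the bench
- mallet_grip (a point): point on the axis of the mallet's handle, 47 mm behind the axis of the head, 35 mm over the bench at the start, clear of head and tape roll: good to grip across the handle from above, tightly (80 N or more), as a blow twists it. Only its position matters
- mallet_face (a point): centre of the lower flat face of the mallet's head (the one on the bench, which strikes), 35 mm below the handle's axis. Only its position matters
- tape_roll: roll of masking tape lying flat, 103 mm across, 25 mm high, under the end of the mallet's handle; origin at the centre of its underside. It may move
- mould_base: Bottom half of an aluminium ring mould, fixed: block 84 (x) by 50 (y) mm on a dark bolster plate 136 x 92 x 12 mm screwed to the bench. Origin at the centre of the plate's underside, z up; flat parting face 40 mm above it. Brass injection mouth and a red mark (at the -y corner) on its +x end. Large dowel at x +30, y +13 mm, small dowel at x -30, y -13 mm
- bench_vise: blue bench vise, fixed and not part of the job, 140 mm high; it stands between the robot, the mallet and the mould, at about x 0.28 to 0.46, y -0.03 to 0.13 m with its screw bar towards the robot. Carry things over it, and keep the mallet handle clear of it when striking (the handle towards the robot and a little to the left is free)
- base_big (a point): point on the axis of the large dowel (12 mm) in the plane of the bottom half's parting face, 40 mm above the bench
- base_small (a point): point on the axis of the small dowel (8 mm, fixed, 8 mm high above the parting face, nose tapered) in the plane of the bottom half's parting face
- dowel_top (a point): centre of the upper end of the large steel dowel (12 mm thick, nose tapering to 7 mm). Home, it stands 8 mm above the parting face (48 mm above the bench); at the start it has crept up and stands 16 to 20 mm above the parting face
- big_dowel (a joint): how far the large dowel has been driven down, m: 0 to 0.004 at the start, 0.012 when home against its stop. A tight fit: it moves only under more than 9 N (more for a quick blow) and stays where it is left
- ejector_a (a joint): sprung brass ejector pin, 7 mm thick, in the bottom half at x +30, y -11 mm: 0 when up (6 mm above the parting face), 0.006 m when flush. Lifts with 3.2 N when up, 6.2 N when flush; both together keep the top half open unless it is pressed down with about 10 N, and open it again if let go
- ejector_b (a joint): the other ejector pin, alike, at x -30, y +11 mm in the bottom half
- mould_top: Top half of the mould, loose aluminium block 84 (x) by 50 (y) by 30 mm high, 0.32 kg, on the bench parting face down. Origin at the centre of its underside, z up. A red mark at the -y corner of its +x end and on its top must come over the bottom half's red mark: closed, its x and y axes match the bottom half's. Grip it across its 50 mm width, at about 22 mm above its underside
- top_big (a point): mouth of the blind hole for the large dowel in the top half's underside: x +30, y +13, z 0 mm in its frame; 13.5 mm wide, 12 mm deep
- top_small (a point): mouth of the blind hole for the small dowel in the top half's underside: x -30, y -13, z 0 mm in its frame; 9.5 mm wide, 12 mm deep
- needle_file_b: Bystander: red-handled needle file lying on the left half of the bench; origin at the centre of its underside. Leave it where it is
- ring_clamp: Bystander: wooden ring clamp lying on the left half of the bench; origin at the centre of its underside. Leave it where it is
- loupe: Bystander: small black eyeglass with a white case on the left half of the bench; origin at the centre of its underside. Leave it where it is
- dapping_block: Bystander: 50 mm yellowish cube with round hollows, behind and left of the mould; origin at the centre of its underside. Leave it where it is
- brass_ring: Bystander: loose brass ring, 30 mm across and 6 mm thick, in front of the mould, between it and the robot; origin at the centre of its underside. Leave it where it is
- pliers_blue: Bystander: blue-handled pliers lying flat near the front edge, in front of the mould; origin at the centre of its underside. Leave it where it is
Mind the look-alikes: they are no part of the job. What is shaped like the mould_top but blue is not meant.

How it is judged (in metres and radians):
On the way, in this order (a step that is already met when the one before it is completed fails the run):
1. the large dowel is driven home with the mallet (value of joint big_dowel above 0.011 m), for 0.1 s.
2. the mallet is laid down on the bench, clear of the mould, and let go (contact force between the fingers and mallet below 0.1 N and height (world z) of mallet below 0.05 m and linear speed of mallet below 0.05 m/s and contact force between mallet and mould_base below 0.1 N and horizontal distance between mallet_face and mould_base above 0.1 m), for 0.2 s.
At the end, for the whole second after the job is handed in: Dowel within 1 mm of its stop; mallet at rest on the bench, not held, its face over 100 mm from the mould's middle; top half still, on both dowels the right way round (within 2.5 mm sideways, gap under 1.5 mm), pressed on the bottom half with over 8 N by the fingers (all of step 2 and value of joint big_dowel above 0.011 m and z of top_big in the frame of base_big below 0.0015 m and z of top_small in the frame of base_small below 0.0015 m and horizontal distance between top_big and base_big below 0.0025 m and horizontal distance between top_small and base_small below 0.0025 m and contact force between mould_top and mould_base above 8 N and contact force between the fingers and mould_top above 3 N and contact force between mallet and mould_top below 0.1 N and linear speed of mould_top below 0.01 m/s); the arm keeps its last pose, push and grip.
It fails at once if the large dowel is pushed down by something other than the mallet before it is home (contact force between big_dowel and anything else above 2 N and contact force between big_dowel and mallet below 0.3 N and value of joint big_dowel below 0.0105 m).
It fails at once if a bystander is moved by more than 40 mm (distance of any of needle_file_b, ring_clamp, loupe, dapping_block, brass_ring, pliers_blue from where it was at the start of the episode above 0.04 m).
It also fails if it takes over 61 s, if anything falls off the work surface, if the arm or the gripper's body presses on something with over 40 N, if the wrist force passes 120 N, or if a joint passes its speed limit or range.

### The arm

A 6-joint arm with a two-finger parallel gripper is mounted at the origin on a cart in front of the work surface, level with it; the furniture and walls round the work are solid. World frame = base frame: x ahead of the robot, y to its left, z up, the work surface at z = 0. Lengths are in m, angles in degrees, forces in N, time in s.
With the tool pointing down it reaches from about 0.35 to 0.725 m from the base axis. Payload 4.3 kg.
Tool frame: the origin (TCP) lies midway between the tips of the shut fingers; the grasp point (between the pads) lies 19 mm behind it; z points along the fingers, y is the line along which they close (so a half turn about z gives the same grasp; the last joint's range is limited). The gripper opens to 85 mm and grips with 20 to 120 N. Pads are 22 mm wide; open, the fingers measure 114 mm over their backs; the gripper's body (76 mm by 85 mm) begins 54 mm behind the grasp point. The pads swing forward as they close: fully open they stand 13 mm farther back than shut.
Start: joints at [-76.965, 21.618, 4.641, 73.018, 0, 83.68], TCP at [0.191, -0.543, 0.231] pointing down, gripper open.
Joint ranges: [-156.06, 156.06], [-48.1, 94.91], [-58.44, 69.94], [-101.28, 121.22], [-78.64, 73.56], [-180, 180]. Speed limits (degrees/s): [147.25, 147.25, 180, 180, 180, 180].

### API

Orientations are given as a 3x3 rotation matrix whose columns are the frame's x, y, z axes.
In Python, from rig import env gives the robot as it stands.
- The arm moves only by the shell command python3 -m handwheel 'ROWS' [FORCE]. ROWS is a JSON object whose one key "series" holds a list of rows, each an object of numbers: "gripper": the closure, from 0 (fully open) to 1 (shut); "dx", "dy", "dz": the shift along the tool's x, y, z in m; "twist": the turn about the tool's z in rad. A call has exactly 8 rows; each row shifts and turns the commanded pose from where the row before left it, along the tool's axes as they then stand; what a row does not reach is not made up. A row lasts 1/8 s, in which the tool goes at most 62.5 mm and 10.7 degrees, less where a joint would pass 70% of its speed; a pose out of reach is approached as far as the arm can. A call with a gripper value outside its range is refused whole. The fingers move at their own pace and stop on an object; FORCE is the grip in N (left out, the last holds). Time passes only in rows, so rows that do not move let the fingers close, or fill a call up. It gives the time, the measured TCP pose, the force, the opening and the grip force at its end, in the units of the state.
- env.observe(): the state, without advancing time (a new reading comes with each control period).
- env.get_image(name): name is "scene" or "top"; returns a dict with "image" (384x512x3 uint8, red, green, blue), "range_z" (384x512 float32, m along the optical axis (not along the pixel's ray), 0 where there is no reading), "intrinsics" (3x3 intrinsics, pixels), "R" (3x3) and "t" (3): a world point X has camera coordinates R X + t. Camera axes: x right, y down, z forward; pixel columns grow to the right and rows downward; lengths in m; the calibration is good to about 2 mm. A picture is of the moment at which its call begins.
- env.hand_in(): hands the job in; it is judged then, once.
The state is a dict: "t": time; "q": joint angles; "dq": joint speeds; "joint_torque": joint torques, N m; "ee_pos": TCP position; "ee_rot": TCP orientation; "contact_force": force on the tool from outside, world axes, zero at the start; "ft_torque": the same for the moment, N m; "finger_gap": opening from 0.0 (shut) to 1.0 (fully open); "grip_force": force on a finger pad.
Only numpy, scipy, OpenCV 4.12 (cv2) and the standard library are available. Lean on these libraries where they do the work, as an engineer would, in place of code of your own. Each camera call takes 0.05 s, during which the arm holds its last target. There are 200 camera calls.

## Working session

There is one attempt and no reset: what is moved stays moved. The work goes in short steps, Python scripts to look and compute and a shell command to move; the robot and the scene stay as the last step left them, time stands still between calls to the robot, and variables do not carry over. Pictures are saved under pics/ and viewed, at most 10 in all, crops included, and the job is handed in when it is done.

```bash
ls; mkdir -p pics; cat > h.py <<'E'
import numpy as np, cv2
from rig import env
def grab(n):
    d=env.get_image(n); np.savez(f'{n}.npz',**d); return d
def load(n): return dict(np.load(f'{n}.npz'))
def ray(d,u,v,z):
    K,R,t=d['intrinsics'],np.array(d['R']),np.array(d['t'])
    r=R.T@np.linalg.inv(K)@np.array([u,v,1.]); c=-R.T@t
    return c+r*(z-c[2])/r[2]
def cloud(d):
    K,R,t=d['intrinsics'],np.array(d['R']),np.array(d['t']); Z=d['range_z']
    v,u=np.mgrid[:Z.shape[0],:Z.shape[1]]
    P=np.stack([(u-K[0,2])/K[0,0]*Z,(v-K[1,2])/K[1,1]*Z,Z],-1)
    return (P-t)@R
def proj(d,X):
    p=d['intrinsics']@(np.array(d['R'])@np.array(X)+np.array(d['t'])); return p[:2]/p[2]
E
python3 - <<'E'
from h import *
for n in('top','scene'):
    d=grab(n); im=cv2.cvtColor(d['image'],cv2.COLOR_RGB2BGR)
    cv2.imwrite(f'pics/{n}0.png',cv2.resize(im,(800,600),interpolation=cv2.INTER_CUBIC))
    print(n,-np.array(d['R']).T@d['t'])
print({k:np.round(v,3).tolist() for k,v in env.observe().items()})
E
```

```text
pics
top [0.32999116 0.12027268 1.38590802]
scene [-0.03548568  0.72858849  0.576324  ]
{'t': 0.1, 'q': [-76.964, 21.659, 4.57, 73.02, -0.001, 83.681], 'dq': [-0.019, -0.076, 0.285, 0.053, -0.06, 0.094], 'joint_torque': [0.001, -46.469, 27.058, 0.012, -0.0, -0.0], 'ee_pos': [0.19, -0.542, 0.23], 'ee_rot': [[0.943, 0.331, -0.0], [0.331, -0.943, 0.002], [0.0, -0.002, -1.0]], 'contact_force': [-1.137, 0.074, -0.884], 'ft_torque': [0.004, -0.01, -0.025], 'grip_force': 0.0, 'finger_gap': 0.997}
```

View pics/top0.png

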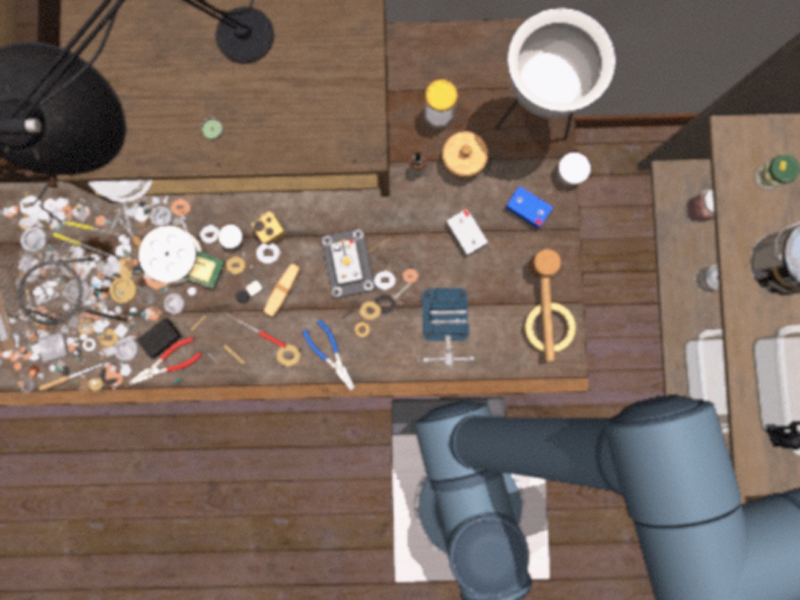

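View pics/scene0.png

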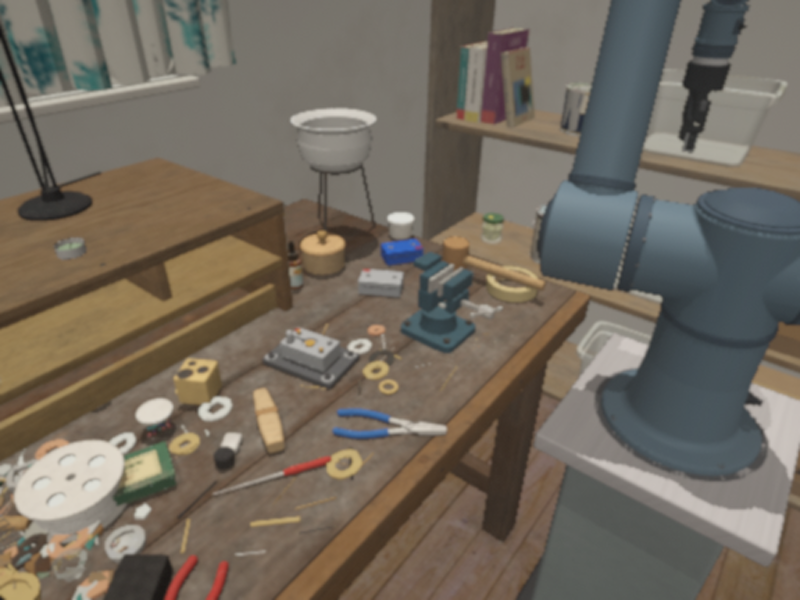

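The top view (800x600) shows the mould base at (347,262), and the grey block at (467,231) is the likely top half. The mallet head is at (547,262) and its handle ends at (549,358). The scene view shows the same objects at (312,352), (381,283) and (455,250).
Look-alikes:
- **Top half:** the grey block (467,231) or the blue block (529,206). I choose grey.
- **Mallet:** the tan mallet (547,262), the wooden ring clamp (282,290) or the wooden pot lid (465,153). I choose the mallet with the handle.

One close crop to check.

```bash
python3 - <<'E'
from h import *
d=load('top'); s=load('scene')
im=cv2.cvtColor(d['image'],cv2.COLOR_RGB2BGR); si=cv2.cvtColor(s['image'],cv2.COLOR_RGB2BGR)
a=cv2.resize(im[115:240,200:375],(800,571),interpolation=cv2.INTER_CUBIC)[:, :]
cv2.imwrite('pics/c_top.png',a)
C=cloud(d)
hsv=cv2.cvtColor(im,cv2.COLOR_BGR2HSV)
def rect(mask,name,zr):
    m=(mask&(C[...,2]>zr[0])&(C[...,2]<zr[1])).astype(np.uint8)
    cs,_=cv2.findContours(m,cv2.RETR_EXTERNAL,cv2.CHAIN_APPROX_NONE)
    c=max(cs,key=cv2.contourArea); mm=np.zeros_like(m); cv2.drawContours(mm,[c],-1,1,-1)
    P=C[(mm*m)>0]; (cx,cy),(w,h),an=cv2.minAreaRect(P[:,:2].astype(np.float32))
    print(name,len(P),'c',round(cx,4),round(cy,4),'size',round(w,4),round(h,4),'ang',round(an,2),'z',np.median(P[:,2]).round(4),'mean',P.mean(0).round(4))
def box(u0,u1,v0,v1):
    b=np.zeros(im.shape[:2],bool); b[v0:v1,u0:u1]=1; return b
rect(box(280,320,128,170),'top',(.022,.045))
rect(box(200,245,140,195),'base block',(.032,.07))
rect(box(200,245,140,195),'base plate',(.006,.07))
rect(box(335,365,155,180),'head',(.055,.09))
rect(box(335,370,180,232),'handle',(.03,.06))
rect(box(260,310,180,220),'vise',(.05,.2))
# dowel heights
m=box(200,245,140,195)&(C[...,2]>.05)
print(C[m].round(4)); 
for zz in np.argwhere(box(280,320,128,170)&(hsv[...,1]>120)&((hsv[...,0]<8)|(hsv[...,0]>170))): print('redtop',zz,C[tuple(zz)].round(3),hsv[tuple(zz)])
for zz in np.argwhere(box(205,245,145,190)&(hsv[...,1]>100)): print('colbase',zz,C[tuple(zz)].round(3),hsv[tuple(zz)])
E
```

```text
top 382 c 0.5739 -0.0071 size 0.0846 0.0499 ang 29.17 z 0.0286 mean [ 0.5735 -0.0068  0.0286]
base block 392 c 0.518 0.2485 size 0.0884 0.05 ang 9.82 z 0.0389 mean [0.5159 0.248  0.0395]
base plate 1083 c 0.5156 0.248 size 0.1361 0.0981 ang 10.2 z 0.014 mean [0.5136 0.2467 0.0219]
head 242 c 0.4994 -0.1648 size 0.0529 0.0544 ang 25.12 z 0.0679 mean [ 0.4987 -0.1643  0.0678]
handle 304 c 0.3803 -0.1663 size 0.1627 0.0202 ang 1.07 z 0.041 mean [ 0.3796 -0.1653  0.0407]
vise 304 c 0.4192 0.0434 size 0.067 0.0455 ang 89.5 z 0.1262 mean [0.4168 0.0439 0.1262]
[[0.33   0.1203 1.3859]
 [0.33   0.1203 1.3859]
 [0.33   0.1203 1.3859]
 [0.33   0.1203 1.3859]
 [0.33   0.1203 1.3859]
 [0.5479 0.268  0.0573]
 [0.5482 0.265  0.0551]
 [0.5452 0.2716 0.0547]
 [0.5446 0.268  0.0578]
 [0.5442 0.2646 0.0595]
 [0.5451 0.262  0.0536]
 [0.5424 0.272  0.0516]
 [0.5405 0.2675 0.0629]
 [0.5406 0.2643 0.062 ]
 [0.5419 0.2621 0.0531]
 [0.5393 0.2689 0.05  ]
 [0.5375 0.2645 0.0608]
 [0.5384 0.2619 0.0546]
 [0.33   0.1203 1.3859]
 [0.33   0.1203 1.3859]
 [0.33   0.1203 1.3859]
 [0.33   0.1203 1.3859]
 [0.33   0.
[... 421 characters left out ...]
237 0.042] [  1 128 220]
colbase [154 225] [0.557 0.234 0.038] [  1 124 220]
colbase [165 221] [0.521 0.248 0.037] [ 21 107 246]
colbase [166 220] [0.518 0.251 0.038] [ 22 117 248]
colbase [166 221] [0.517 0.248 0.038] [ 22 142 248]
colbase [166 222] [0.516 0.244 0.044] [ 22 134 248]
colbase [166 223] [0.517 0.241 0.037] [ 22 101 246]
colbase [167 220] [0.514 0.251 0.037] [ 21 134 246]
colbase [167 221] [0.514 0.248 0.038] [ 22 149 249]
colbase [167 222] [0.514 0.245 0.037] [ 22 149 248]
colbase [167 223] [0.513 0.241 0.042] [ 21 114 244]
colbase [168 220] [0.511 0.251 0.037] [ 20 106 242]
colbase [168 221] [0.511 0.248 0.037] [ 21 139 245]
colbase [168 222] [0.51  0.244 0.04 ] [ 20 141 243]
```

View pics/c_top.png

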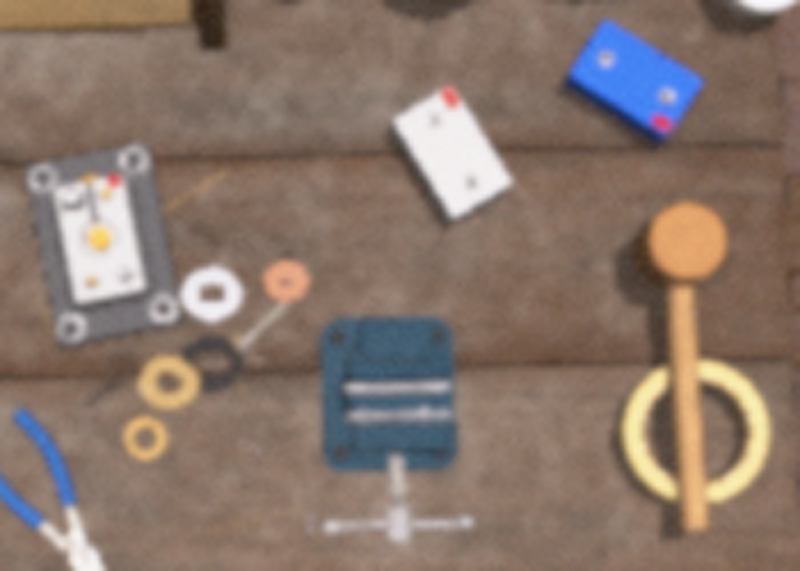

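The crop shows the grey top half (452,153) with its red mark at (450,97), the base (100,238) with its mark at (115,182), and the mallet head (687,241). The blue block (635,80) is the decoy. The sizes (84.6x50 mm, block face 50 mm, head 54 mm) match what was given. I take the grey block and the mallet; first, move over the handle.

```bash
python3 -m handwheel '{"series":[{"gripper":0,"dx":0.0465,"dy":-0.0335},{"gripper":0,"dx":0.0465,"dy":-0.0335},{"gripper":0,"dx":0.0465,"dy":-0.0335},{"gripper":0,"dx":0.0465,"dy":-0.0335},{"gripper":0,"dx":0.0465,"dy":-0.0335},{"gripper":0,"dx":0.0465,"dy":-0.0335},{"gripper":0,"dx":0.0465,"dy":-0.0335},{"gripper":0,"dx":0.0465,"dy":-0.0335}]}' 110
python3 -m handwheel '{"series":[{"gripper":0,"twist":-0.185},{"gripper":0,"twist":-0.185},{"gripper":0,"twist":-0.185},{"gripper":0,"twist":-0.185},{"gripper":0,"twist":-0.185},{"gripper":0,"twist":-0.185},{"gripper":0,"twist":-0.185},{"gripper":0,"twist":-0.185}]}'
python3 -m handwheel '{"series":[{"gripper":0,"twist":-0.167,"dz":0.016},{"gripper":0,"twist":-0.167,"dz":0.016},{"gripper":0,"twist":-0.167,"dz":0.016},{"gripper":0,"twist":-0.167,"dz":0.016},{"gripper":0,"twist":-0.167,"dz":0.016},{"gripper":0,"twist":-0.167,"dz":0.016},{"gripper":0,"twist":-0.167,"dz":0.016},{"gripper":0,"twist":-0.167,"dz":0.016}]}'
```

```text
schema error: expected keys gripper, dx, dy, dz, twist
schema error: expected keys gripper, dx, dy, dz, twist
schema error: expected keys gripper, dx, dy, dz, twist
```

All keys are needed in every row.

```bash
python3 -m handwheel '{"series":[{"gripper":0,"dx":0.0465,"dy":-0.0335,"dz":0,"twist":0},{"gripper":0,"dx":0.0465,"dy":-0.0335,"dz":0,"twist":0},{"gripper":0,"dx":0.0465,"dy":-0.0335,"dz":0,"twist":0},{"gripper":0,"dx":0.0465,"dy":-0.0335,"dz":0,"twist":0},{"gripper":0,"dx":0.0465,"dy":-0.0335,"dz":0,"twist":0},{"gripper":0,"dx":0.0465,"dy":-0.0335,"dz":0,"twist":0},{"gripper":0,"dx":0.0465,"dy":-0.0335,"dz":0,"twist":0},{"gripper":0,"dx":0.0465,"dy":-0.0335,"dz":0,"twist":0}]}' 110
python3 -m handwheel '{"series":[{"gripper":0,"dx":0,"dy":0,"dz":0,"twist":-0.185},{"gripper":0,"dx":0,"dy":0,"dz":0,"twist":-0.185},{"gripper":0,"dx":0,"dy":0,"dz":0,"twist":-0.185},{"gripper":0,"dx":0,"dy":0,"dz":0,"twist":-0.185},{"gripper":0,"dx":0,"dy":0,"dz":0,"twist":-0.185},{"gripper":0,"dx":0,"dy":0,"dz":0,"twist":-0.185},{"gripper":0,"dx":0,"dy":0,"dz":0,"twist":-0.185},{"gripper":0,"dx":0,"dy":0,"dz":0,"twist":-0.185}]}'
python3 -m handwheel '{"series":[{"gripper":0,"dx":0,"dy":0,"dz":0.012,"twist":-0.167},{"gripper":0,"dx":0,"dy":0,"dz":0.012,"twist":-0.167},{"gripper":0,"dx":0,"dy":0,"dz":0.012,"twist":-0.167},{"gripper":0,"dx":0,"dy":0,"dz":0.012,"twist":-0.167},{"gripper":0,"dx":0,"dy":0,"dz":0.012,"twist":-0.167},{"gripper":0,"dx":0,"dy":0,"dz":0.012,"twist":-0.167},{"gripper":0,"dx":0,"dy":0,"dz":0.012,"twist":-0.167},{"gripper":0,"dx":0,"dy":0,"dz":0.012,"twist":-0.167}]}'
```

```text
t: 1.1
ee_pos: [0.4533, -0.1646, 0.231]
ee_rot: [[0.944, 0.331, -0.0], [0.331, -0.944, -0.0], [-0.0, -0.0, -1.0]]
contact_force: [0.8, -0.7, -0.6]
finger_gap: 1.002
grip_force: 0.0
t: 2.1
ee_pos: [0.4524, -0.1662, 0.2309]
ee_rot: [[-0.25, 0.968, -0.001], [0.968, 0.25, 0.0], [0.001, -0.001, -1.0]]
contact_force: [0.7, -0.4, -0.2]
finger_gap: 1.0
grip_force: 0.0
t: 3.1
ee_pos: [0.4523, -0.1662, 0.1345]
ee_rot: [[-1.0, -0.018, -0.001], [-0.018, 1.0, 0.0], [0.001, 0.0, -1.0]]
contact_force: [0.1, -0.2, -0.7]
finger_gap: 0.998
grip_force: 0.0
```

```bash
python3 -m handwheel '{"series":[{"gripper":0,"dx":0,"dy":0,"dz":0.022,"twist":0},{"gripper":0,"dx":0,"dy":0,"dz":0.022,"twist":0},{"gripper":0,"dx":0,"dy":0,"dz":0.022,"twist":0},{"gripper":0,"dx":0,"dy":0,"dz":0.022,"twist":0},{"gripper":0,"dx":0,"dy":0,"dz":0.02,"twist":0},{"gripper":0,"dx":0,"dy":0,"dz":0.0105,"twist":0},{"gripper":1,"dx":0,"dy":0,"dz":0,"twist":0},{"gripper":1,"dx":0,"dy":0,"dz":0,"twist":0}]}' 110
python3 -m handwheel '{"series":[{"gripper":1,"dx":0,"dy":0,"dz":0,"twist":0},{"gripper":1,"dx":0,"dy":0,"dz":0,"twist":0},{"gripper":1,"dx":0,"dy":0,"dz":0,"twist":0},{"gripper":1,"dx":0,"dy":0,"dz":0,"twist":0},{"gripper":1,"dx":0,"dy":0,"dz":-0.03,"twist":0},{"gripper":1,"dx":0,"dy":0,"dz":-0.05,"twist":0},{"gripper":1,"dx":0,"dy":0,"dz":-0.06,"twist":0},{"gripper":1,"dx":0,"dy":0,"dz":-0.05,"twist":0}]}' 110
```

```text
t: 4.1
ee_pos: [0.4532, -0.1667, 0.0174]
ee_rot: [[-1.0, -0.012, 0.001], [-0.012, 1.0, -0.001], [-0.001, -0.001, -1.0]]
contact_force: [0.1, -0.8, 1.0]
finger_gap: 0.605
grip_force: 0.0
t: 5.1
ee_pos: [0.4527, -0.1663, 0.2091]
ee_rot: [[-1.0, -0.012, 0.001], [-0.012, 1.0, -0.001], [-0.001, -0.001, -1.0]]
contact_force: [0.5, -0.9, -1.5]
finger_gap: 0.202
grip_force: 107.6
```

```bash
python3 -m handwheel '{"series":[{"gripper":1,"dx":-0.006,"dy":0.0538,"dz":0,"twist":0},{"gripper":1,"dx":-0.006,"dy":0.0538,"dz":0,"twist":0},{"gripper":1,"dx":-0.006,"dy":0.0538,"dz":0,"twist":0},{"gripper":1,"dx":-0.006,"dy":0.0538,"dz":0,"twist":0},{"gripper":1,"dx":-0.006,"dy":0.0538,"dz":0,"twist":0},{"gripper":1,"dx":-0.006,"dy":0.0538,"dz":0,"twist":0},{"gripper":1,"dx":-0.006,"dy":0.0538,"dz":0,"twist":0},{"gripper":1,"dx":-0.005,"dy":0.0538,"dz":0,"twist":0}]}' 110
python3 -m handwheel '{"series":[{"gripper":1,"dx":0,"dy":0,"dz":0.02,"twist":0},{"gripper":1,"dx":0,"dy":0,"dz":0.02,"twist":0},{"gripper":1,"dx":0,"dy":0,"dz":0.02,"twist":0},{"gripper":1,"dx":0,"dy":0,"dz":0.02,"twist":0},{"gripper":1,"dx":0,"dy":0,"dz":0.01,"twist":0},{"gripper":1,"dx":0,"dy":0,"dz":0.01,"twist":0},{"gripper":1,"dx":0,"dy":0,"dz":0,"twist":0},{"gripper":1,"dx":0,"dy":0,"dz":0,"twist":0}]}' 110
python3 - <<'E'
from h import *
d=grab('top'); s=grab('scene')
a=cv2.cvtColor(d['image'],cv2.COLOR_RGB2BGR)[100:240,170:310]; b=cv2.cvtColor(s['image'],cv2.COLOR_RGB2BGR)[140:280,130:270]
cv2.imwrite('pics/strike.png',cv2.resize(np.hstack([a,b]),(800,400),interpolation=cv2.INTER_CUBIC))
C=cloud(d); hsv=cv2.cvtColor(d['image'],cv2.COLOR_RGB2HSV)
m=(C[...,2]>.08)&(C[...,2]<.2)&(hsv[...,1]>90)&(hsv[...,0]<22)
print(C[m].mean(0),m.sum(),np.argwhere(m).mean(0))
E
```

```text
t: 6.1
ee_pos: [0.4942, 0.2662, 0.2067]
ee_rot: [[-1.0, -0.012, -0.0], [-0.012, 1.0, -0.0], [0.0, -0.0, -1.0]]
contact_force: [1.7, 0.1, -1.7]
finger_gap: 0.207
grip_force: 107.9
t: 7.1
ee_pos: [0.4949, 0.2647, 0.1074]
ee_rot: [[-1.0, -0.012, 0.001], [-0.012, 1.0, 0.0], [-0.001, 0.0, -1.0]]
contact_force: [0.1, -0.4, -1.0]
finger_gap: 0.208
grip_force: 108.1
[0.69498882 0.41398951 0.12708679] 1830 [106.6726776  163.43770492]
```

View pics/strike.png

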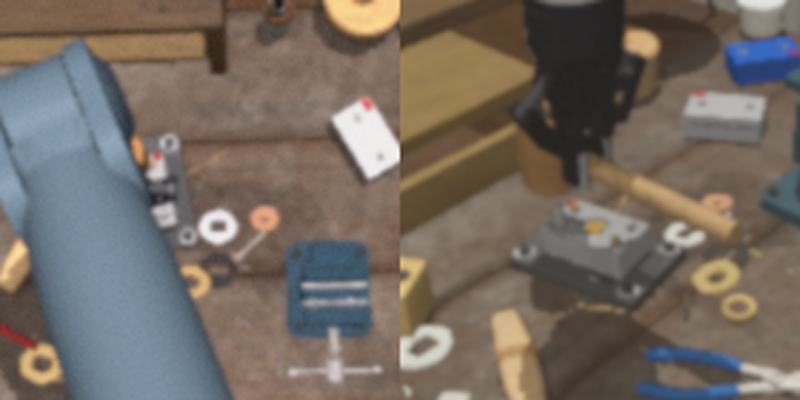

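The picture shows the mallet held level, with its head (545,165 in the right half) over the far end of the mould. The handle is free, pointing at the robot. Press down.

```bash
python3 -m handwheel '{"series":[{"gripper":1,"dx":0,"dy":0,"dz":0.01,"twist":0},{"gripper":1,"dx":0,"dy":0,"dz":0.008,"twist":0},{"gripper":1,"dx":0,"dy":0,"dz":0.005,"twist":0},{"gripper":1,"dx":0,"dy":0,"dz":0.003,"twist":0},{"gripper":1,"dx":0,"dy":0,"dz":0.003,"twist":0},{"gripper":1,"dx":0,"dy":0,"dz":0.003,"twist":0},{"gripper":1,"dx":0,"dy":0,"dz":0.003,"twist":0},{"gripper":1,"dx":0,"dy":0,"dz":0.003,"twist":0}]}' 120
```

```text
t: 8.2
ee_pos: [0.4941, 0.2646, 0.0698]
ee_rot: [[-1.0, -0.012, -0.0], [-0.012, 1.0, 0.0], [0.0, 0.0, -1.0]]
contact_force: [-4.9, -1.2, 6.9]
finger_gap: 0.204
grip_force: 118.6
```

```bash
python3 -m handwheel '{"series":[{"gripper":1,"dx":0,"dy":0,"dz":0.002,"twist":0},{"gripper":1,"dx":0,"dy":0,"dz":0.001,"twist":0},{"gripper":1,"dx":0,"dy":0,"dz":0.001,"twist":0},{"gripper":1,"dx":0,"dy":0,"dz":0,"twist":0},{"gripper":1,"dx":0,"dy":0,"dz":0,"twist":0},{"gripper":1,"dx":0,"dy":0,"dz":0,"twist":0},{"gripper":1,"dx":0,"dy":0,"dz":0,"twist":0},{"gripper":1,"dx":0,"dy":0,"dz":0,"twist":0}]}' 120
```

```text
t: 9.2
ee_pos: [0.4941, 0.2646, 0.0658]
ee_rot: [[-1.0, -0.012, 0.0], [-0.012, 1.0, 0.0], [-0.0, 0.0, -1.0]]
contact_force: [-4.5, -0.9, 7.1]
finger_gap: 0.206
grip_force: 118.6
```

```bash
python3 -m handwheel '{"series":[{"gripper":1,"dx":0,"dy":0,"dz":0.001,"twist":0},{"gripper":1,"dx":0,"dy":0,"dz":0.001,"twist":0},{"gripper":1,"dx":0,"dy":0,"dz":0.001,"twist":0},{"gripper":1,"dx":0,"dy":0,"dz":0.001,"twist":0},{"gripper":1,"dx":0,"dy":0,"dz":0,"twist":0},{"gripper":1,"dx":0,"dy":0,"dz":0,"twist":0},{"gripper":1,"dx":0,"dy":0,"dz":0,"twist":0},{"gripper":1,"dx":0,"dy":0,"dz":0,"twist":0}]}' 120
```

```text
t: 10.2
ee_pos: [0.4934, 0.2647, 0.0632]
ee_rot: [[-1.0, -0.013, -0.0], [-0.013, 1.0, 0.0], [0.0, 0.0, -1.0]]
contact_force: [-11.2, -1.2, 17.3]
finger_gap: 0.198
grip_force: 120.4
```

```bash
python3 -m handwheel '{"series":[{"gripper":1,"dx":0,"dy":0,"dz":0.001,"twist":0},{"gripper":1,"dx":0,"dy":0,"dz":0.001,"twist":0},{"gripper":1,"dx":0,"dy":0,"dz":0.001,"twist":0},{"gripper":1,"dx":0,"dy":0,"dz":0,"twist":0},{"gripper":1,"dx":0,"dy":0,"dz":0,"twist":0},{"gripper":1,"dx":0,"dy":0,"dz":0,"twist":0},{"gripper":1,"dx":0,"dy":0,"dz":0,"twist":0},{"gripper":1,"dx":0,"dy":0,"dz":0,"twist":0}]}' 120
python3 - <<'E'
from h import *
s=grab('scene'); b=cv2.cvtColor(s['image'],cv2.COLOR_RGB2BGR)[170:270,140:260]
cv2.imwrite('pics/pressed.png',cv2.resize(b,(720,600),interpolation=cv2.INTER_CUBIC))
E
```

```text
t: 11.2
ee_pos: [0.4927, 0.2648, 0.0616]
ee_rot: [[-1.0, -0.013, -0.001], [-0.013, 1.0, 0.001], [0.001, 0.001, -1.0]]
contact_force: [-16.1, -2.8, 29.6]
finger_gap: 0.202
grip_force: 121.9
```

View pics/pressed.png

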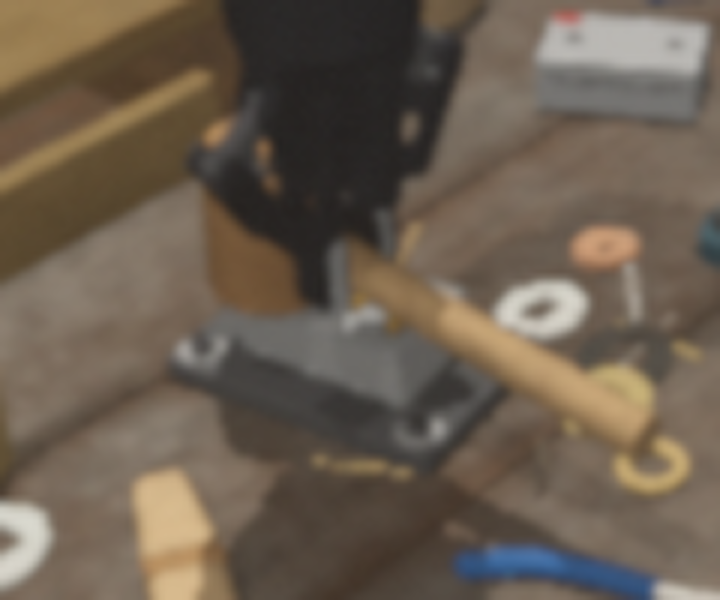

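The head sits flat on the mould with 30 N on it, and the height matches the home position. Lift the mallet and carry it back.

```bash
python3 -m handwheel '{"series":[{"gripper":1,"dx":0,"dy":0,"dz":-0.02,"twist":0},{"gripper":1,"dx":0,"dy":0,"dz":-0.04,"twist":0},{"gripper":1,"dx":0,"dy":0,"dz":-0.05,"twist":0},{"gripper":1,"dx":0,"dy":0,"dz":-0.04,"twist":0},{"gripper":1,"dx":0.004,"dy":-0.04,"dz":0,"twist":0},{"gripper":1,"dx":0.006,"dy":-0.055,"dz":0,"twist":0},{"gripper":1,"dx":0.006,"dy":-0.055,"dz":0,"twist":0},{"gripper":1,"dx":0.006,"dy":-0.055,"dz":0,"twist":0}]}' 120
python3 -m handwheel '{"series":[{"gripper":1,"dx":0.006,"dy":-0.055,"dz":0,"twist":0},{"gripper":1,"dx":0.006,"dy":-0.055,"dz":0,"twist":0},{"gripper":1,"dx":0.006,"dy":-0.055,"dz":0,"twist":0},{"gripper":1,"dx":0.003,"dy":-0.045,"dz":0,"twist":0},{"gripper":1,"dx":0,"dy":-0.0157,"dz":0.02,"twist":0},{"gripper":1,"dx":0,"dy":0,"dz":0.04,"twist":0},{"gripper":1,"dx":0,"dy":0,"dz":0.04,"twist":0},{"gripper":1,"dx":0,"dy":0,"dz":0.02,"twist":0}]}' 120
python3 - <<'E'
from h import *
d=grab('top'); s=grab('scene')
C=cloud(d); print(env.observe()['q'])
for dd in (d,s):
  C=cloud(dd); r=np.linalg.norm(C[...,:2]-[.5417,.265],axis=-1)
  P=C[(r<.009)&(C[...,2]>.03)&(C[...,2]<.1)]; print(len(P),np.round(np.sort(P[:,2]),4)[-8:])
a=cv2.cvtColor(d['image'],cv2.COLOR_RGB2BGR)[135:200,190:255]; b=cv2.cvtColor(s['image'],cv2.COLOR_RGB2BGR)[190:255,165:230]
c=cv2.cvtColor(s['image'],cv2.COLOR_RGB2BGR)[130:220,260:350]
cv2.imwrite('pics/check.png',np.hstack([cv2.resize(x,(266,266),interpolation=cv2.INTER_CUBIC) for x in (a,b,c)]))
E
```

```text
t: 12.25
ee_pos: [0.4749, 0.0577, 0.208]
ee_rot: [[-1.0, -0.013, 0.001], [-0.013, 1.0, -0.0], [-0.001, -0.0, -1.0]]
contact_force: [0.2, 0.0, -2.1]
finger_gap: 0.199
grip_force: 118.2
t: 13.25
ee_pos: [0.4554, -0.1662, 0.0857]
ee_rot: [[-1.0, -0.012, -0.002], [-0.012, 1.0, 0.001], [0.002, 0.001, -1.0]]
contact_force: [0.6, 0.4, -1.5]
finger_gap: 0.205
grip_force: 118.3
[-2.75355915e+01  1.71871085e+01 -2.45305163e+01  4.85566960e+01
 -9.88675458e-03 -2.82231734e+01]
24 [0.0422 0.0427 0.0434 0.0446 0.0458 0.0463 0.0476 0.0486]
32 [0.0452 0.0458 0.0462 0.0466 0.0478 0.0479 0.0481 0.0484]
```

View pics/check.png

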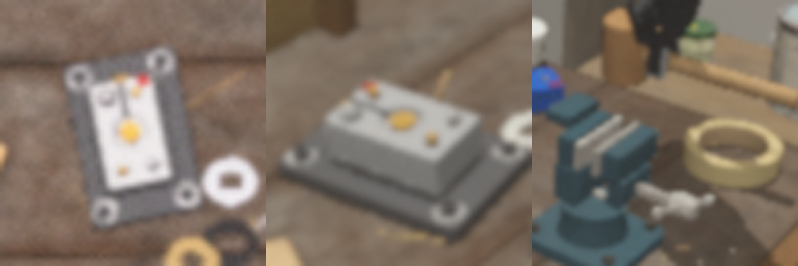

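The dowel is down: its top reads about 48 mm in both views, at (105,97) in the left panel. The mallet is over its old spot with the tape roll at (735,152) in the right panel. Lay it down and let go.

```bash
python3 -m handwheel '{"series":[{"gripper":1,"dx":0,"dy":0,"dz":0.025,"twist":0},{"gripper":1,"dx":0,"dy":0,"dz":0.02,"twist":0},{"gripper":1,"dx":0,"dy":0,"dz":0.012,"twist":0},{"gripper":1,"dx":0,"dy":0,"dz":0.006,"twist":0},{"gripper":1,"dx":0,"dy":0,"dz":0.003,"twist":0},{"gripper":1,"dx":0,"dy":0,"dz":0,"twist":0},{"gripper":1,"dx":0,"dy":0,"dz":0,"twist":0},{"gripper":0.7,"dx":0,"dy":0,"dz":0,"twist":0}]}' 60
python3 -m handwheel '{"series":[{"gripper":0,"dx":0,"dy":0,"dz":0,"twist":0},{"gripper":0,"dx":0,"dy":0,"dz":0,"twist":0},{"gripper":0,"dx":0,"dy":0,"dz":0,"twist":0},{"gripper":0,"dx":0,"dy":0,"dz":0,"twist":0},{"gripper":0,"dx":0,"dy":0,"dz":-0.03,"twist":0},{"gripper":0,"dx":0,"dy":0,"dz":-0.05,"twist":0},{"gripper":0,"dx":0,"dy":0,"dz":-0.05,"twist":0},{"gripper":0,"dx":0,"dy":0,"dz":-0.05,"twist":0}]}' 60
```

```text
t: 14.35
ee_pos: [0.4573, -0.1669, 0.0224]
ee_rot: [[-1.0, -0.012, 0.001], [-0.012, 1.0, -0.001], [-0.001, -0.001, -1.0]]
contact_force: [-0.0, -0.8, -0.5]
finger_gap: 0.301
grip_force: 0.0
t: 15.35
ee_pos: [0.4565, -0.1665, 0.2034]
ee_rot: [[-1.0, -0.012, 0.0], [-0.012, 1.0, -0.0], [-0.0, -0.0, -1.0]]
contact_force: [1.3, -1.6, -0.3]
finger_gap: 0.999
grip_force: 0.0
```

```bash
cat > fit.py <<'E'
from h import *
def fit(d,c0,z,thr=150,r=.062,sat=70):
    im=cv2.cvtColor(d['image'],cv2.COLOR_RGB2BGR)
    u,v=proj(d,[*c0,z]); u0,v0=int(u)-32,int(v)-32; k=8
    crop=im[v0:v0+64,u0:u0+64]
    b=cv2.resize(crop,None,fx=k,fy=k,interpolation=cv2.INTER_CUBIC)
    g=b.min(axis=2)
    m=(g>thr).astype(np.uint8); m=cv2.morphologyEx(m,cv2.MORPH_OPEN,np.ones((25,25),np.uint8))
    cs,_=cv2.findContours(m,cv2.RETR_EXTERNAL,cv2.CHAIN_APPROX_NONE)
    c=max(cs,key=cv2.contourArea)[:,0,:]
    P=np.array([ray(d,(x+.5)/k-.5+u0,(y+.5)/k-.5+v0,z)[:2] for x,y in c])
    (cx,cy),(w,h),a=cv2.minAreaRect((P*1000).astype(np.float32))
    return round(cx,2),round(cy,2),round(w,1),round(h,1),round(a,2)
E
python3 - <<'E'
from fit import *
d=grab('top'); s=grab('scene')
for thr in (120,135,150,165,180):
  print(thr,'top',fit(d,(.574,-.007),.030,thr),'base',fit(d,(.5145,.247),.040,thr))
for n,x in(('top',d),('scene',s)):
  C=cloud(x)
  for nm,c0,z in(('top',(.574,-.007),.030),('base',(.5145,.247),.040)):
    m=(np.linalg.norm(C[...,:2]-c0,axis=-1)<.056)&(abs(C[...,2]-z)<.0035)
    P=(C[m]*1000).astype(np.float32); r=cv2.minAreaRect(P[:,:2]); print(n,nm,m.sum(),np.round(P.mean(0),1),np.round(r[0],1),np.round(r[1],1),round(r[2],1))
C=cloud(s); hsv=cv2.cvtColor(s['image'],cv2.COLOR_RGB2HSV)
C=cloud(d); m=(abs(C[...,0]-.5)<.05)&(abs(C[...,1]+.165)<.05)&(C[...,2]>.055)&(C[...,2]<.1)
print('head',C[m].mean(0),m.sum())
def comp(x,n): 
  b=cv2.cvtColor(x['image'],cv2.COLOR_RGB2BGR); return b
cv2.imwrite('pics/after.png',np.hstack([cv2.resize(comp(d,0)[110:250,190:380],(400,295),interpolation=cv2.INTER_CUBIC),cv2.resize(comp(s,0)[120:260,160:350],(400,295),interpolation=cv2.INTER_CUBIC)]))
E
```

```text
120 top (573.85, -8.32, 92.1, 56.2, 29.34) base (518.81, 251.52, 99.6, 66.1, 9.83)
135 top (573.35, -8.67, 89.0, 54.6, 29.56) base (516.1, 247.21, 91.4, 55.7, 9.89)
150 top (573.18, -8.63, 87.4, 53.2, 29.52) base (515.53, 246.83, 88.8, 53.5, 10.0)
165 top (573.01, -8.62, 85.9, 51.8, 29.55) base (515.07, 246.69, 86.1, 51.8, 9.88)
180 top (572.96, -8.6, 84.5, 50.6, 29.55) base (509.35, 245.75, 73.2, 50.3, 10.27)Traceback (most recent call last):
  File "<stdin>", line 9, in <module>
cv2.error: OpenCV(4.12.0) /io/opencv/modules/imgproc/src/convhull.cpp:143: error: (-215:Assertion failed) total >= 0 && (depth == CV_32F || depth == CV_32S) in function 'convexHull'
```

```bash
python3 - <<'E'
from fit import *
d=load('top'); s=load('scene')
for n,x in(('top',d),('scene',s)):
  C=cloud(x)
  for nm,c0,z in(('top',(.574,-.007),.030),('base',(.5145,.247),.040)):
    m=(np.linalg.norm(C[...,:2]-c0,axis=-1)<.056)&(abs(C[...,2]-z)<.0035)
    P=(C[m]*1000); r=cv2.minAreaRect(np.ascontiguousarray(P[:,:2],dtype=np.float32)); print(n,nm,m.sum(),np.round(P.mean(0),1),np.round(r[0],1),np.round(r[1],1),round(r[2],1))
C=cloud(d); m=(abs(C[...,0]-.5)<.05)&(abs(C[...,1]+.165)<.05)&(C[...,2]>.055)&(C[...,2]<.1)
print('head',C[m].mean(0),m.sum())
c=lambda x: cv2.cvtColor(x['image'],cv2.COLOR_RGB2BGR)
cv2.imwrite('pics/after.png',np.hstack([cv2.resize(c(d)[110:250,190:380],(400,295),interpolation=cv2.INTER_CUBIC),cv2.resize(c(s)[120:260,160:350],(400,295),interpolation=cv2.INTER_CUBIC)]))
E
```

```text
top top 278 [573.4  -6.7  29.4] [573.4  -7.2] [82.8 50.1] 29.4
top base 266 [514.6 247.4  39.6] [515.8 248.4] [84.9 49.5] 10.1
scene top 237 [571.8  -8.3  30. ] [573.2 -10.9] [83.9 53.3] 28.0
scene base 395 [512.2 245.8  39.9] [515.1 244.2] [85.2 53.8] 9.6
head [ 0.51186051 -0.16206026  0.06785258] 129
```

View pics/after.png

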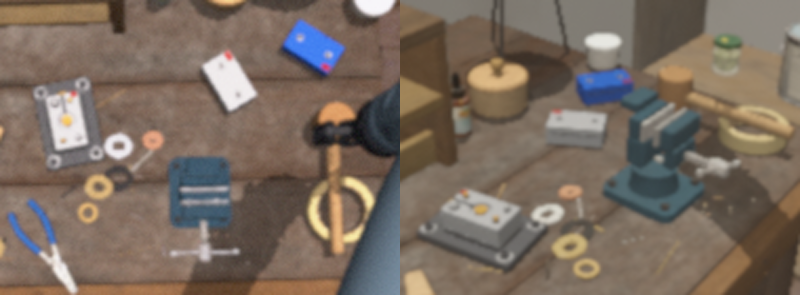

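The mallet stands upright on its spot with its handle on the tape, at (335,160) on the left. The top half (229,80) is free. Go over it.

```bash
python3 -m handwheel '{"series":[{"gripper":0,"dx":-0.0296,"dy":0.0392,"dz":0,"twist":0},{"gripper":0,"dx":-0.0296,"dy":0.0392,"dz":0,"twist":0},{"gripper":0,"dx":-0.0296,"dy":0.0392,"dz":0,"twist":0},{"gripper":0,"dx":-0.0297,"dy":0.0392,"dz":0,"twist":0},{"gripper":0,"dx":0,"dy":0,"dz":0.03,"twist":-0.168},{"gripper":0,"dx":0,"dy":0,"dz":0.04,"twist":-0.168},{"gripper":0,"dx":0,"dy":0,"dz":0.04,"twist":-0.167},{"gripper":0,"dx":0,"dy":0,"dz":0.03,"twist":0}]}' 60
python3 - <<'E'
from h import *
from math import *
import time
o=env.observe(); R=np.array(o['ee_rot']); p=np.array(o['ee_pos'])
print(p, degrees(atan2(R[1,0],R[0,0]))%360, R.T@(np.array([.5731,-.0083,.004])-p))
E
```

```text
t: 16.45
ee_pos: [0.5717, -0.0081, 0.0589]
ee_rot: [[-0.87, -0.494, -0.003], [-0.494, 0.87, 0.0], [0.003, 0.002, -1.0]]
contact_force: [-0.2, 0.1, 0.8]
finger_gap: 1.0
grip_force: 0.0
[ 0.57165975 -0.00812267  0.05893098] 209.58236917620204 [-0.00130626 -0.00096541  0.05492614]
```

```bash
python3 -m handwheel '{"series":[{"gripper":0,"dx":-0.0005,"dy":0,"dz":0.025,"twist":0},{"gripper":0,"dx":0,"dy":0,"dz":0.02,"twist":0},{"gripper":0,"dx":0,"dy":0,"dz":0.0095,"twist":0},{"gripper":1,"dx":0,"dy":0,"dz":0,"twist":0},{"gripper":1,"dx":0,"dy":0,"dz":0,"twist":0},{"gripper":1,"dx":0,"dy":0,"dz":0,"twist":0},{"gripper":1,"dx":0,"dy":0,"dz":0,"twist":0},{"gripper":1,"dx":0,"dy":0,"dz":0,"twist":0}]}' 80
```

```text
t: 17.45
ee_pos: [0.5752, -0.0085, 0.0087]
ee_rot: [[-0.87, -0.493, 0.003], [-0.493, 0.87, -0.001], [-0.002, -0.002, -1.0]]
contact_force: [-0.0, -0.2, 6.6]
finger_gap: 0.566
grip_force: 85.4
```

```bash
python3 -m handwheel '{"series":[{"gripper":0.2,"dx":0,"dy":0,"dz":0,"twist":0},{"gripper":0.2,"dx":0.001,"dy":0,"dz":0.002,"twist":0},{"gripper":0.2,"dx":0,"dy":0,"dz":0.004,"twist":0},{"gripper":0.2,"dx":0,"dy":0,"dz":0,"twist":0},{"gripper":1,"dx":0,"dy":0,"dz":0,"twist":0},{"gripper":1,"dx":0,"dy":0,"dz":0,"twist":0},{"gripper":1,"dx":0,"dy":0,"dz":0,"twist":0},{"gripper":1,"dx":0,"dy":0,"dz":0,"twist":0}]}' 80
python3 - <<'E'
from h import *
from math import *
o=env.observe(); R=np.array(o['ee_rot']); p=np.array(o['ee_pos'])
print(p, degrees(atan2(R[1,0],R[0,0]))%360,o['contact_force'])
E
```

```text
t: 18.45
ee_pos: [0.5732, -0.0088, 0.0016]
ee_rot: [[-0.87, -0.493, 0.001], [-0.493, 0.87, -0.0], [-0.0, -0.0, -1.0]]
contact_force: [0.2, -0.0, 3.1]
finger_gap: 0.569
grip_force: 84.2
[ 0.57315001 -0.00875344  0.00157305] 209.51701904537964 [ 0.22903264 -0.00940561  3.10826087]
```

```bash
python3 -m handwheel '{"series":[{"gripper":1,"dx":0,"dy":0,"dz":-0.03,"twist":0},{"gripper":1,"dx":0,"dy":0,"dz":-0.05,"twist":0},{"gripper":1,"dx":0,"dy":0,"dz":-0.05,"twist":0},{"gripper":1,"dx":0,"dy":0,"dz":-0.03,"twist":0},{"gripper":1,"dx":-0.0151,"dy":0.0502,"dz":0,"twist":0},{"gripper":1,"dx":-0.0151,"dy":0.0502,"dz":0,"twist":0},{"gripper":1,"dx":-0.0151,"dy":0.0502,"dz":0,"twist":0},{"gripper":1,"dx":-0.0151,"dy":0.0502,"dz":0,"twist":0}]}' 80
python3 -m handwheel '{"series":[{"gripper":1,"dx":-0.0152,"dy":0.0503,"dz":0,"twist":0},{"gripper":1,"dx":0,"dy":0,"dz":0.02,"twist":0.171},{"gripper":1,"dx":0,"dy":0,"dz":0.03,"twist":0.171},{"gripper":1,"dx":0,"dy":0,"dz":0.03,"twist":0},{"gripper":1,"dx":0,"dy":0,"dz":0.005,"twist":0},{"gripper":1,"dx":0,"dy":0,"dz":0,"twist":0},{"gripper":1,"dx":0,"dy":0,"dz":0,"twist":0},{"gripper":1,"dx":0,"dy":0,"dz":0,"twist":0}]}' 80
python3 - <<'E'
from h import *
d=grab('top'); s=grab('scene')
a=cv2.cvtColor(d['image'],cv2.COLOR_RGB2BGR)[130:210,180:260]; b=cv2.cvtColor(s['image'],cv2.COLOR_RGB2BGR)[160:260,150:250]
cv2.imwrite('pics/hover.png',np.hstack([cv2.resize(a,(300,600),interpolation=cv2.INTER_CUBIC)[:, :], cv2.resize(b,(500,600),interpolation=cv2.INTER_CUBIC)]))
C=cloud(s); m=(abs(C[...,0]-.515)<.06)&(abs(C[...,1]-.247)<.06)&(C[...,2]>.095)&(C[...,2]<.11); print(m.sum(),C[m].mean(0))
from math import *
o=env.observe(); R=np.array(o['ee_rot']); print(o['ee_pos'], degrees(atan2(R[1,0],R[0,0]))%360,o['contact_force'])
E
```

```text
t: 19.45
ee_pos: [0.5252, 0.1972, 0.1603]
ee_rot: [[-0.87, -0.492, -0.002], [-0.492, 0.87, -0.0], [0.002, 0.001, -1.0]]
contact_force: [1.0, 0.1, -3.8]
finger_gap: 0.569
grip_force: 83.9
t: 20.45
ee_pos: [0.516, 0.2473, 0.0775]
ee_rot: [[-0.985, -0.172, 0.002], [-0.172, 0.985, 0.001], [-0.002, 0.0, -1.0]]
contact_force: [-0.7, -0.2, -2.8]
finger_gap: 0.579
grip_force: 84.0
394 [0.50006477 0.24957319 0.10408186]
[0.51561445 0.24724965 0.07715068] 189.91611178451518 [-0.29336601 -0.23717456 -2.59213617]
```

View pics/hover.png

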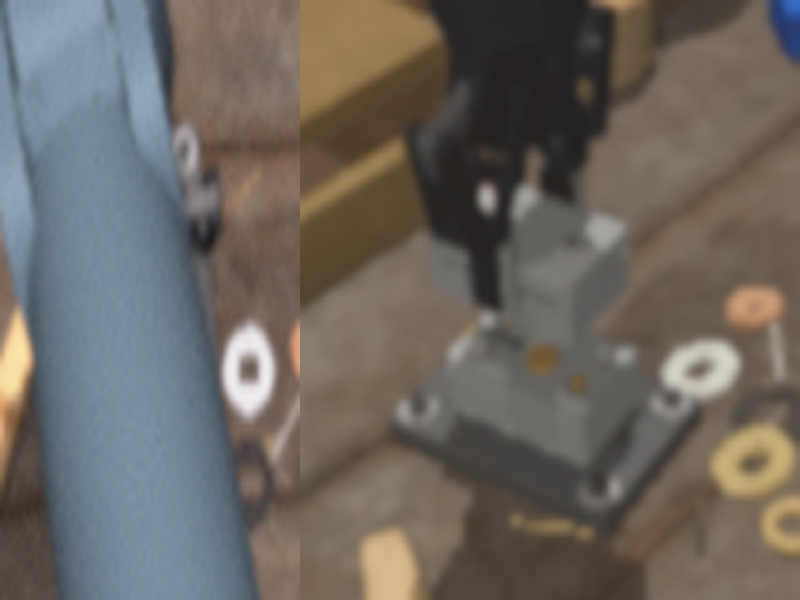

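The held top half (570,280 in the picture) hovers squarely over the base (540,400), with its red mark at the far end. Compare the side faces of both halves in the depth view.

```bash
cat > side.py <<'E'
from h import *
def side(s,zh,yaw=np.radians(9.9),c=np.array([.515,.2469])):
    C=cloud(s); P=C.reshape(-1,3); x=np.array([np.cos(yaw),np.sin(yaw)]); y=np.array([-x[1],x[0]])
    a=(P[:,:2]-c)@x*1000; b=(P[:,:2]-c)@y*1000; z=P[:,2]*1000
    for n,z0,z1 in(('base',17,36),('held',zh+4,zh+27)):
        k=(z>z0)&(z<z1)
        e=k&(abs(a+42)<6)&(abs(b)<19); f=k&(abs(b-25)<6)&(abs(a)<36)
        q=np.polyfit(b[e],a[e],1) if e.sum()>9 else None
        r=[ (np.median(b[f&(a<lim)&(a>lo)]).round(2),(f&(a<lim)&(a>lo)).sum()) for lo,lim in((-36,-14),(14,36))]
        print(n,'end face x',np.median(a[e]).round(2),e.sum(),'fit',np.round(q,3),'side y -x/+x',r)
E
python3 - <<'E'
from side import *
side(load('scene'),76)
s=grab('scene'); side(s,76)
E
```

```text
base end face x -41.74 55 fit [ 1.0000e-03 -4.1728e+01] side y -x/+x [(np.float64(22.23), np.int64(41)), (np.float64(21.92), np.int64(38))]
held end face x -40.91 72 fit [-9.000e-03 -4.084e+01] side y -x/+x [(np.float64(24.21), np.int64(55)), (np.float64(24.48), np.int64(38))]
base end face x -41.74 54 fit [ 8.0000e-03 -4.1683e+01] side y -x/+x [(np.float64(21.8), np.int64(40)), (np.float64(22.28), np.int64(39))]
held end face x -41.04 73 fit [-7.0000e-03 -4.0832e+01] side y -x/+x [(np.float64(24.26), np.int64(56)), (np.float64(24.59), np.int64(36))]
```

```bash
python3 - <<'E'
from h import *
s=load('scene'); g=cv2.cvtColor(s['image'],cv2.COLOR_RGB2GRAY).astype(float)
yaw=np.radians(9.9); x=np.array([np.cos(yaw),np.sin(yaw)]); y=np.array([-x[1],x[0]])
def edge(c,a,b,zs,lab):
    out=[]
    for z in zs:
        u,v=proj(s,[*(np.array(c)+a*x+b*y),z]); r=int(round(v)); us=np.arange(int(u)-7,int(u)+8)
        u=proj(s,[*(np.array(c)+a*x+b*y),z])[0]
        gr=np.abs(np.gradient(cv2.GaussianBlur(g,(0,0),1)[r]))[us]; i=gr[2:-2].argmax()+2
        p=(gr[i-1]-gr[i+1])/(2*(gr[i-1]-2*gr[i]+gr[i+1])+1e-9); out.append((round(us[i]+p-u,2),round(gr[i],1)))
    du=(proj(s,[*(np.array(c)+(a+.001)*x+b*y),z])-proj(s,[*(np.array(c)+a*x+b*y),z]))[0]; dv=(proj(s,[*(np.array(c)+a*x+(b+.001)*y),z])-proj(s,[*(np.array(c)+a*x+b*y),z]))[0]
    print(lab,out,'px/mm x,y',round(du,3),round(dv,3))
T=(.5156,.2472); B=(.515,.2469)
for n,a,b in(('near',-.042,.025),('right',-.042,-.025),('left',.042,.025)):
    edge(B,a,b,np.linspace(.018,.036,6),'base '+n); edge(T,a,b,np.linspace(.080,.102,6),'held '+n)
C=cloud(s); P=C.reshape(-1,3); A=(P[:,:2]-B)@x*1000; b=(P[:,:2]-B)@y*1000; z=P[:,2]*1000
k=(abs(A)<34)&(b>15)&(b<32)
for lo in range(12,40,4): 
    m=k&(z>lo)&(z<lo+4); print(lo,np.median(b[m]).round(1),m.sum(),end=' | ')
E
```

```text
base near [(np.float64(2.4), np.float64(8.5)), (np.float64(2.63), np.float64(8.5)), (np.float64(3.43), np.float64(6.9)), (np.float64(6.64), np.float64(6.2)), (np.float64(1.18), np.float64(5.8)), (np.float64(1.17), np.float64(5.9))] px/mm x,y -0.337 -0.233
held near [(np.float64(0.42), np.float64(4.2)), (np.float64(0.43), np.float64(5.2)), (np.float64(0.54), np.float64(5.6)), (np.float64(0.72), np.float64(5.5)), (np.float64(1.03), np.float64(5.6)), (np.float64(1.29), np.float64(6.4))] px/mm x,y -0.35 -0.245
base right [(np.float64(3.13), np.float64(5.8)), (np.float64(11.16), np.float64(11.1)), (np.float64(7.3), np.float64(18.6)), (np.float64(6.81), np.float64(22.4)), (np.float64(7.63), np.float64(21.0)), (np.float64(27.68), np.float64(15.7))] px/mm x,y -0.328 -0.214
held right [(np.float64(-0.01), np.float64(4.0)), (np.float64(-9.22), np.float64(4.3)), (np.float64(-5.96), np.float64(4.0)), (np.float64(-2.68), np.float64(10.4)), (np.float64(-2.0), np.float64(13.2)), (np.float64(-0.56), np.float64(14.5))] px/mm x,y -0.34 -0.224
base left [(np.float64(-3.75), np.float64(9.9)), (np.float64(-3.72), np.float64(6.1)), (np.float64(-3.73), np.float64(3.3)), (np.float64(1.1), np.float64(2.0)), (np.float64(0.43), np.float64(3.2)), (np.float64(0.76), np.float64(5.2))] px/mm x,y -0.312 -0.247
held left [(np.float64(-3.01), np.float64(1.7)), (np.float64(3.56), np.float64(2.4)), (np.float64(3.96), np.float64(3.2)), (np.float64(3.4), np.float64(5.0)), (np.float64(1.89), np.float64(9.6)), (np.float64(1.52), np.float64(12.0))] px/mm x,y -0.323 -0.259
12 25.0 53 | 16 22.2 28 | 20 22.2 25 | 24 22.3 26 | 28 21.8 29 | 32 22.1 27 | 36 20.7 47 |
```

```bash
python3 -m handwheel '{"series":[{"gripper":1,"dx":0.0007,"dy":-0.0018,"dz":0,"twist":0},{"gripper":1,"dx":0,"dy":0,"dz":0.008,"twist":0},{"gripper":1,"dx":0,"dy":0,"dz":0.008,"twist":0},{"gripper":1,"dx":0,"dy":0,"dz":0.005,"twist":0},{"gripper":1,"dx":0,"dy":0,"dz":0,"twist":0},{"gripper":1,"dx":0,"dy":0,"dz":0,"twist":0},{"gripper":1,"dx":0,"dy":0,"dz":0,"twist":0},{"gripper":1,"dx":0,"dy":0,"dz":0,"twist":0}]}' 80
python3 - <<'E'
from side import *
for i in range(2): side(grab('scene'),54)
E
```

```text
t: 21.6
ee_pos: [0.5148, 0.2453, 0.0555]
ee_rot: [[-0.985, -0.172, 0.0], [-0.172, 0.985, 0.0], [-0.001, -0.0, -1.0]]
contact_force: [-0.3, -0.4, -2.9]
finger_gap: 0.568
grip_force: 84.1
base end face x -41.71 53 fit [ 9.0000e-03 -4.1751e+01] side y -x/+x [(np.float64(21.83), np.int64(40)), (np.float64(21.94), np.int64(38))]
held end face x -41.92 73 fit [-2.2000e-02 -4.1927e+01] side y -x/+x [(np.float64(22.42), np.int64(54)), (np.float64(22.27), np.int64(39))]
base end face x -41.74 53 fit [-3.0000e-03 -4.1725e+01] side y -x/+x [(np.float64(21.96), np.int64(42)), (np.float64(22.42), np.int64(39))]
held end face x -41.93 70 fit [-5.0000e-03 -4.1947e+01] side y -x/+x [(np.float64(22.21), np.int64(56)), (np.float64(22.51), np.int64(38))]
```

The two halves agree to about 0.3 mm in x and y. Go down and watch the sideways force.

```bash
python3 -m handwheel '{"series":[{"gripper":1,"dx":0,"dy":0,"dz":0.003,"twist":0},{"gripper":1,"dx":0,"dy":0,"dz":0.002,"twist":0},{"gripper":1,"dx":0,"dy":0,"dz":0.0015,"twist":0},{"gripper":1,"dx":0,"dy":0,"dz":0.0015,"twist":0},{"gripper":1,"dx":0,"dy":0,"dz":0.001,"twist":0},{"gripper":1,"dx":0,"dy":0,"dz":0,"twist":0},{"gripper":1,"dx":0,"dy":0,"dz":0,"twist":0},{"gripper":1,"dx":0,"dy":0,"dz":0,"twist":0}]}' 80
```

```text
t: 22.7
ee_pos: [0.5145, 0.2451, 0.0465]
ee_rot: [[-0.985, -0.172, 0.0], [-0.172, 0.985, -0.0], [-0.0, -0.0, -1.0]]
contact_force: [-2.3, -1.1, 3.9]
finger_gap: 0.573
grip_force: 84.7
```

```bash
python3 -m handwheel '{"series":[{"gripper":1,"dx":0,"dy":0,"dz":0.001,"twist":0},{"gripper":1,"dx":0,"dy":0,"dz":0.001,"twist":0},{"gripper":1,"dx":0,"dy":0,"dz":0.001,"twist":0},{"gripper":1,"dx":0,"dy":0,"dz":0.001,"twist":0},{"gripper":1,"dx":0,"dy":0,"dz":0,"twist":0},{"gripper":1,"dx":0,"dy":0,"dz":0,"twist":0},{"gripper":1,"dx":0,"dy":0,"dz":0,"twist":0},{"gripper":1,"dx":0,"dy":0,"dz":0,"twist":0}]}' 100
```

```text
t: 23.7
ee_pos: [0.5145, 0.2452, 0.0427]
ee_rot: [[-0.985, -0.172, 0.0], [-0.172, 0.985, -0.0], [-0.0, -0.0, -1.0]]
contact_force: [-4.4, -0.8, 8.5]
finger_gap: 0.568
grip_force: 106.2
```

```bash
python3 -m handwheel '{"series":[{"gripper":1,"dx":0,"dy":0,"dz":0.001,"twist":0},{"gripper":1,"dx":0,"dy":0,"dz":0.001,"twist":0},{"gripper":1,"dx":0,"dy":0,"dz":0.001,"twist":0},{"gripper":1,"dx":0,"dy":0,"dz":0.001,"twist":0},{"gripper":1,"dx":0,"dy":0,"dz":0,"twist":0},{"gripper":1,"dx":0,"dy":0,"dz":0,"twist":0},{"gripper":1,"dx":0,"dy":0,"dz":0,"twist":0},{"gripper":1,"dx":0,"dy":0,"dz":0,"twist":0}]}' 110
```

```text
t: 24.7
ee_pos: [0.5146, 0.2452, 0.0417]
ee_rot: [[-0.985, -0.172, 0.002], [-0.172, 0.985, 0.0], [-0.002, -0.0, -1.0]]
contact_force: [-10.7, -3.3, 29.0]
finger_gap: 0.566
grip_force: 115.1
```

```bash
python3 - <<'E'
from side import *
s=grab('scene'); side(s,40)
b=cv2.cvtColor(s['image'],cv2.COLOR_RGB2BGR)
cv2.imwrite('pics/final.png',np.hstack([cv2.resize(b[180:260,150:230],(400,400),interpolation=cv2.INTER_CUBIC),cv2.resize(b[130:230,250:350],(400,400),interpolation=cv2.INTER_CUBIC)]))
print(env.observe()['contact_force'],env.observe()['dq'])
E
```

```text
base end face x -41.74 49 fit [ -0.    -41.725] side y -x/+x [(np.float64(22.33), np.int64(41)), (np.float64(21.84), np.int64(38))]
held end face x -42.07 68 fit [ 6.0000e-03 -4.2087e+01] side y -x/+x [(np.float64(22.51), np.int64(57)), (np.float64(22.41), np.int64(35))]
[-11.15185174  -3.77187225  28.6223389 ] [ 0.04342111  0.0008259  -0.08790349 -0.08023561 -0.06025915  0.03045161]
```

View pics/final.png

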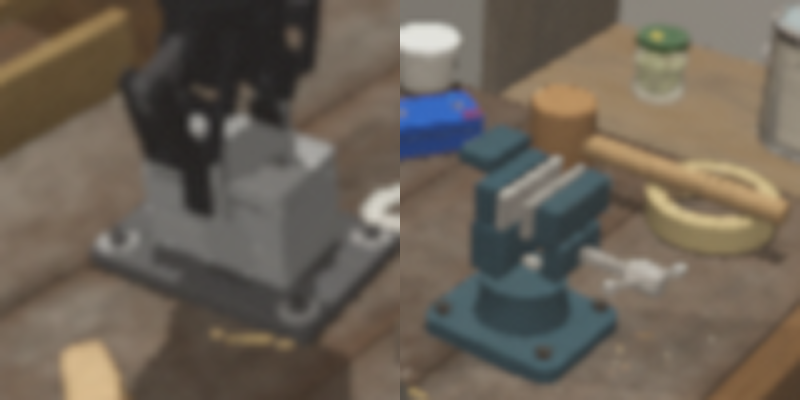

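The mould is shut with no visible gap (280,230) and is pressed with about 29 N. The mallet rests by the tape roll (560,120 / 715,205). Hand in.

```bash
python3 -c "from rig import env; print(env.hand_in())"
```

```text
the job is handed in; nothing more can be done
None
```

I handed the job in at about 25 s of the 61 s, but the hand-in gave no verdict: the dowel is driven home, the mallet is back on its original spot, and the mould is held shut with about 29 N and its red marks together.

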